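# Block the gaps in a tray of ointment jars

## Task

Three ointment jars stand in the grey delivery tray, which still has two gaps: one empty jar place, and a long slot across one end. Fill both with the grey foam pieces that fit, so that the jars cannot slide about: the square block in the empty jar place and the slim bar in the long slot, each standing upright and fully down on the tray's floor. The thick bar and the little post are the wrong sizes.

Things in the scene. Friction and masses are not known exactly. Their poses are not given: they have to be found in the camera images.
- tray: Grey open tray, fixed, any yaw, 192 (x) x 148 (y) x 40 mm high, walls and floor 4 mm. Origin: centre of underside; inner floor at z = 4 mm. Jar places at x = -57 and 13, y = -35 and 35 mm; three hold loose white jars (66 mm across, tops at z = 49 mm), one at x = -57 is empty. The slot lies at the +x end: x = 46 to 92 mm, 140 mm long along y, centre x = 70, y = 0.
- empty_place: Flat brown card disc, 52 mm across, under 1 mm thick, on the tray's floor at the centre of the empty jar place (about 70 x 70 mm, bounded by two tray walls and two jars). Origin: its centre.
- block: Square block of stiff grey foam, 56 x 56 mm, 90 mm tall, edges rounded, about 40 g, standing at any yaw. Origin: centre of its underside; z up, x and y square to its sides. Goes in with its sides parallel to the tray's. Once home it stands 45 mm above the jars. Other foam pieces of equal height, not needed: a thick bar 64 x 120 mm, a post 30 x 30 mm.
- bar: Slim bar of the same foam, 34 mm thick (its x) x 120 mm long (its y) x 90 mm tall (z, up), edges rounded, about 50 g, standing upright at any yaw. Origin: centre of its underside. Goes into the slot with its length along the tray's y, either way round. Once home it stands 45 mm above the jars.
There are look-alikes about, which are no part of the job. What is shaped like the bar but orange is not meant.

How it is judged:
At the end, for the whole second after the job is handed in: Block within 18 mm of the empty jar place's centre; bar within 15 mm (across) and 20 mm (along) of the slot's centre, lengthwise within 11 degrees; both upright within 10 degrees, undersides less than 8 mm above the tray's floor, at rest (horizontal distance between block and empty_place below 0.018 m and z of each of block, bar in the frame of tray below 0.012 m and angle between each of block, bar's own z axis and vertical below 0.175 rad and x of bar in the frame of tray between 0.055 and 0.085 m and y of bar in the frame of tray between -0.02 and 0.02 m and angle between the y axis of bar and the y axis of tray, either way round below 0.2 rad and linear speed of each of block, bar below 0.02 m/s); the robot touches nothing.
It also fails if it takes over 53 s, if anything falls off the work surface, if the arm or the gripper's body presses on something with over 40 N, if the wrist force passes 120 N, or if a joint passes its speed limit or range.

## Robot

A 7-joint arm with a two-finger parallel gripper is mounted at the origin on the work surface. World frame = base frame: x ahead of the robot, y to its left, z up, the work surface at z = 0. Lengths are in m, angles in rad, forces in N, time in s.
With the tool pointing down it reaches from about 0.425 to 0.925 m from the base axis. Payload 6.8 kg.
Tool frame: the origin (TCP) lies on the mounting face of the last link; the fingertips stand 173 mm ahead of it and the grasp point (between the pads) lies 155 mm ahead of it; z points along the fingers, y is the line along which they close (so a half turn about z gives the same grasp; the last joint's range is limited). The gripper opens to 85 mm and grips with 20 to 120 N. Pads are 22 mm wide; open, the fingers measure 114 mm over their backs; the gripper's body (76 mm by 85 mm) begins 54 mm behind the grasp point. The pads swing forward as they close: fully open they stand 13 mm farther back than shut.
Start: joints at [-1.26, 0.477, 0.022, 1.555, -0.011, 1.109, -0.083], TCP at [0.274, 0.617, 0.405] pointing down, gripper open.
Joint ranges: [-2.96, 2.96], [-0.34, 2.1], [-1.41, 1.46], [0.24, 2.44], [-1.37, 4.51], [0.17, 1.92], [-2.96, 2.96]. Speed limits (rad/s): [2.39, 2.39, 3.14, 3.14, 3.14, 3.14, 3.14].

## Interface

Orientations are given as a unit quaternion [w, x, y, z].
In Python, from station import bot gives the robot as it stands. The module is installed in compiled form; this text tells all that it offers.
- The arm moves only by the shell command python3 -m pendant 'ROWS' [FORCE]. ROWS is JSON, a list of rows, each a list of 5 numbers: the finger opening in m, from 0 to 0.0854, then the shift along the tool's x, y, z in m, then the turn about the tool's z in degrees. In form: [[jaw, x, y, z, yaw], ...]. A call has 1 to 12 rows; each row shifts and turns the commanded pose from where the row before left it, along the tool's axes as they then stand; what a row does not reach is not made up. A row lasts 1/12 s, in which the tool goes at most 41.7 mm and 7.16 degrees, less where a joint would pass 70% of its speed; a pose out of reach is approached as far as the arm can. A call with a gripper value outside its range is refused whole. The fingers move at their own pace and stop on an object; FORCE is the grip in N (left out, the last holds). Time passes only in rows, so rows that do not move let the fingers close. It gives the time, the measured TCP pose, the force, the opening and the grip force at its end, in the units of the state.
- bot.get_obs(): the state, without advancing time (a new reading comes with each control period).
- bot.read_camera(name): name is "side" or "top" or "wrist"; returns (picture, depth): 480x640x3 uint8, blue, green, red; 480x640 float32, m along the optical axis (not along the pixel's ray), 0 where there is no reading.
- bot.camera_model(name): a dict with "intrinsics" (3x3 intrinsics, pixels), "dist_coeffs" ([k1, k2, p1, p2, k3] as OpenCV has them; the pictures are not rectified), "R" (3x3) and "t" (3): a world point X has camera coordinates R X + t. Camera axes: x right, y down, z forward; pixel columns grow to the right and rows downward; lengths in m; the calibration is good to about 2 mm. A picture is of the moment at which its call begins: read the wrist's pose just before it. camera_model takes no time and is no camera call; for the wrist camera it gives the pose at the moment of the call.
- bot.hand_in(): hands the job in; it is judged then, once.
Trained networks look in the newest picture that a camera, given by its name, has taken for a name from the list of things; names that differ only in an ending like _2 or _b are one class to them, and where a whole thing is asked for, a point or a joint stands for the part that bears it (a point fixed in the world has none). Each returns a list of dicts, best first, with "score" (0 to 1); they miss things now and then, are a little off and sometimes report something else, mostly with a low value. They report only what shows in the picture. A call takes as long as a camera call. They do not tell look-alikes from the thing itself.
- bot.boxes_of(name, camera): "at" ([column, row] in pixels, amid what is visible of it).
- bot.trace(name, camera): "mask" (480x640 bool, what is visible of it) and "at" ([column, row] in pixels, amid what is visible of it).
- bot.pinpoint(name, camera): "at" ([column, row] in pixels: a listed point, or the origin of a listed thing).
The state is a dict: "t": time; "q": joint angles; "joint_vel": joint speeds; "joint_torque": joint torques, N m; "eef_pos": TCP position; "tool_rot": TCP orientation; "contact_force": force on the tool from outside, world axes, zero at the start; "torque": the same for the moment, N m; "gripper_width": opening from 0.0 (shut) to 1.0 (fully open); "grasp_force": force on a finger pad.
Only numpy, scipy, OpenCV 4.12 (cv2) and the standard library are available. Lean on these libraries where they do the work, as an engineer would, in place of code of your own. Each camera call takes 0.05 s, during which the arm holds its last target. There are 200 camera calls.

## Working session

There is one attempt and no reset: what is moved stays moved. The work goes in short steps, Python scripts to look and compute and a shell command to move; the robot and the scene stay as the last step left them, time stands still between calls to the robot, and variables do not carry over. Pictures are saved under pics/ and viewed, at most 10 in all, crops included, and the job is handed in when it is done.

```bash
mkdir -p pics
cat > h.py <<'E'
import numpy as np, cv2
from station import bot
def cloud(cam, d):
    m=bot.camera_model(cam); K=np.array(m["intrinsics"]); D=np.array(m["dist_coeffs"]); R=np.array(m["R"]); t=np.array(m["t"])
    v,u=np.mgrid[0:480,0:640]
    p=cv2.undistortPoints(np.stack([u,v],-1).reshape(-1,1,2).astype(np.float64),K,D).reshape(480,640,2)
    P=np.concatenate([p*d[...,None],d[...,None]],-1)
    return (P-t)@R
E
python3 - <<'E'
from h import *
o=bot.get_obs(); print(o["t"],o["eef_pos"],o["tool_rot"],o["gripper_width"])
ims=[]
for c in ("top","side"):
    im,d=bot.read_camera(c); np.savez(f"{c}0.npz",im=im,d=d,W=cloud(c,d)); cv2.imwrite(f"pics/{c}0.png",im)
    W=cloud(c,d)
    for n in ("tray","empty_place","block","bar"):
        for r in bot.trace(n,c)[:4]:
            m=r["mask"]&(d>0); print(c,n,round(r["score"],2),np.round(r["at"]),m.sum(),np.round(np.median(W[m],0),3) if m.any() else None)
E
```

```text
0.0 [0.27436259 0.61642244 0.40371739] [-1.24820323e-04  2.07863577e-01  9.78157389e-01 -9.16231466e-04] 1.0011672005066174
top tray 0.56 [226. 289.] 4136 [0.523 0.16  0.006]
top empty_place 0.74 [198. 252.] 502 [0.595 0.213 0.006]
top block 0.64 [442. 260.] 1217 [ 0.59  -0.257  0.09 ]
top bar 0.94 [378. 158.] 1762 [ 0.783 -0.14   0.089]
top bar 0.8 [348. 236.] 1388 [ 0.627 -0.082  0.09 ]
top bar 0.65 [301. 166.] 1642 [0.76  0.017 0.089]
top bar 0.25 [225. 288.] 4271 [0.526 0.161 0.006]
side tray 0.68 [363. 349.] 8917 [0.522 0.194 0.017]
side empty_place 0.73 [295. 352.] 411 [0.602 0.2   0.006]
side block 0.95 [360. 176.] 1258 [ 0.587 -0.242  0.062]
side bar 0.83 [225. 242.] 1877 [0.749 0.066 0.073]
side bar 0.63 [242. 193.] 2035 [ 0.781 -0.127  0.062]
side bar 0.6 [319. 220.] 3676 [ 0.628 -0.069  0.055]
```

View pics/top0.png

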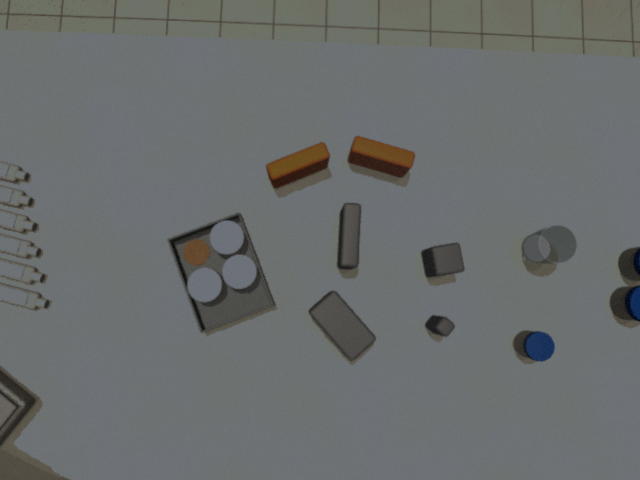

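View pics/side0.png

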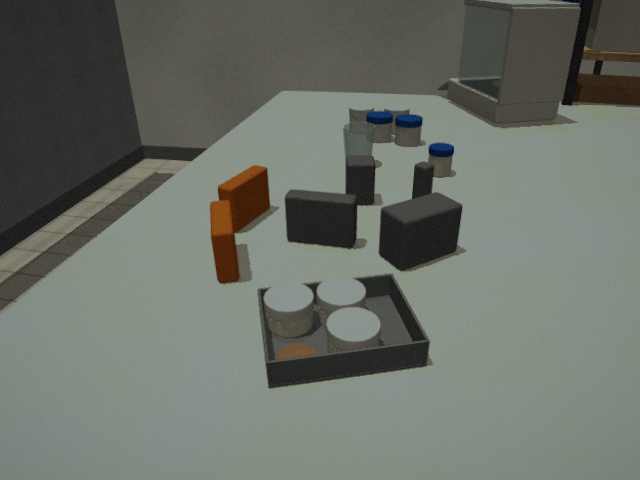

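The top picture shows these candidates:
- **Bar:** slim grey (348,236), thick grey (342,326), orange (298,165) and orange (381,157). I choose (348,236).
- **Block:** square (445,260), post (440,326). I choose (445,260).

The tray's empty place is at (197,252) and its slot is at the lower end, near (240,312). Next I measure these and check a close crop.

Run:
```python
from h import *
z=np.load("top0.npz"); W=z["W"]; im=z["im"]; d=z["d"]
def rect(mask,n):
    P=W[mask]; (c,s,a)=cv2.minAreaRect((P[:,:2]*1000).astype(np.float32)); print(n,mask.sum(),np.round(c,1),np.round(s,1),round(a,1),"z",np.round(np.median(P[:,2]),3))
hi=((W[...,2]>0.08)&(W[...,2]<.1)&(d>0)).astype(np.uint8)
n,l,st,ce=cv2.connectedComponentsWithStats(hi)
for i in range(1,n):
    if st[i,4]>60: rect(l==i,np.round(ce[i]))
box=(W[...,0]>.38)&(W[...,0]<.7)&(W[...,1]>.03)&(W[...,1]<.32)
rect(box&(W[...,2]>.025)&(W[...,2]<.06),"tray+jars")
rect(box&(W[...,2]>.034)&(W[...,2]<.043),"walls")
j=(box&(W[...,2]>.045)&(W[...,2]<.06)&(im.min(2)>90)).astype(np.uint8)
j=cv2.erode(j,np.ones((3,3)))
n,l,st,ce=cv2.connectedComponentsWithStats(j)
for i in range(1,n):
    if st[i,4]>60: rect(l==i,"jar%s"%np.round(ce[i]))
hsv=cv2.cvtColor(im,cv2.COLOR_BGR2HSV); rect(box&(hsv[...,1]>110)&(hsv[...,0]<25)&(W[...,2]<.015),"disc")
a=cv2.resize(im[190:370,290:490],None,fx=3,fy=3); b=cv2.resize(im[200:340,155:290],None,fx=3,fy=3); 
cv2.imwrite("pics/crop.png",np.clip(cv2.resize(a,(800,600)).astype(int)*2,0,255))
```

```text
[382. 152.] 1143 [ 789.9 -142.7] [119.9  35.3] 75.6 z 0.09
[297. 161.] 1155 [766.4  17.7] [ 35.2 119.8] 23.9 z 0.09
[350. 235.] 1177 [630.6 -84.4] [ 34.2 120.2] 88.3 z 0.091
[558. 244.] 503 [ 625.6 -471.4] [76.5 74.3] 77.5 z 0.093
[447. 259.] 904 [ 591.1 -265.8] [55.8 56.3] 11.1 z 0.09
[342. 326.] 2316 [463.9 -74. ] [120.2  64.1] 42.9 z 0.091
[444. 327.] 272 [ 466.6 -262.1] [30.5 30.1] 49.6 z 0.09
tray+jars 3830 [556.  158.5] [193.2 147.2] 22.7 z 0.049
walls 791 [556.1 158.6] [193.  147.2] 22.8 z 0.04
jar[226. 237.] 679 [622.3 148.6] [57.4 58.7] 36.7 z 0.05
jar[239. 272.] 703 [558.  121.1] [57.3 57.8] 28.2 z 0.05
jar[204. 285.] 737 [530.2 185.2] [56.8 57.2] 48.6 z 0.05
disc 497 [595.2 212.6] [48.3 48.9] 58.5 z 0.006[ WARN:0@0.186] global loadsave.cpp:1063 imwrite_ Unsupported depth image for selected encoder is fallbacked to CV_8U.
```

View pics/crop.png

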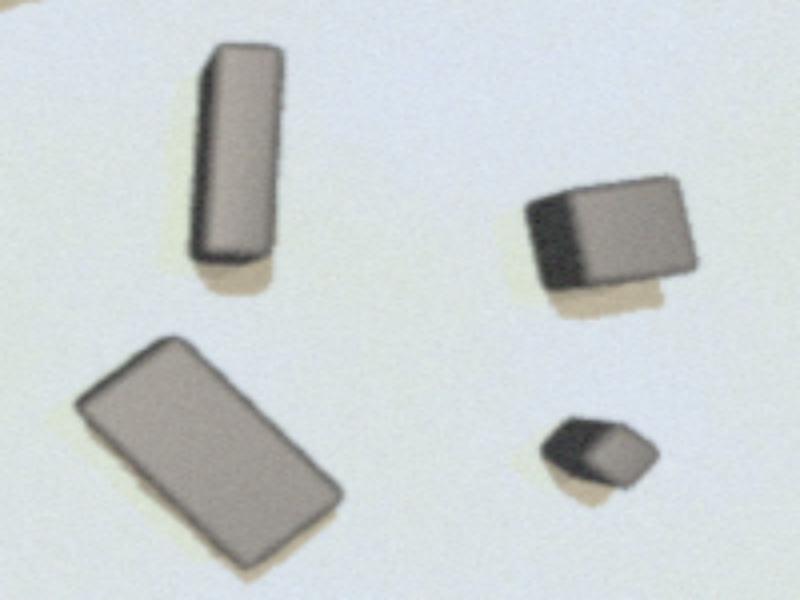

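The crop confirms it: slim bar at upper left (34 x 120), square block at right (56 x 56), and the thick bar and post are separate pieces. Next is a planning helper.

```bash
cat > plan.py <<'E'
import sys, numpy as np
from scipy.spatial.transform import Rotation as Ro
from station import bot
# usage: plan.py x y z(TCP, mm) yaw_of_tool_y(deg) n : constant row reaching it in n rows
x,y,z,yaw,n=map(float,sys.argv[1:]); n=int(n); o=bot.get_obs()
w,a,b,c=o["tool_rot"]; R=Ro.from_quat([a,b,c,w]).as_matrix()
p=np.array(o["eef_pos"])*1000; y0=np.degrees(np.arctan2(R[1,1],R[0,1]))
dy=(yaw-y0+180)%360-180; turn=-dy/n
S=sum(R@Ro.from_euler("z",turn*k,degrees=True).as_matrix() for k in range(n))
v=np.linalg.solve(S,np.array([x,y,z])-p)
print("t",round(o["t"],2),"pos",p.round(1),"yaw",round(y0,2),"tilt",np.round(R[:2,2],3),"grip",round(o["gripper_width"],3),round(o["grasp_force"],1),"F",np.round(o["contact_force"],1),"q7",round(o["q"][6],2))
print("row mm",v.round(2),"len",np.linalg.norm(v).round(1),"turn",round(turn,3))
E
python3 plan.py 591 -266 330 11.1 24
```

```text
t 0.5 pos [274.5 616.7 404.7] yaw 66.0 tilt [-0.  0.] grip 1.001 0.0 F [ 0.3  0.1 -0.2] q7 -0.08
row mm [-38.16 -13.87   3.11] len 40.7 turn 2.288
```

```bash
python3 -m pendant '[[0.0854,-0.038,-0.014,0.003,2.29],[0.0854,-0.038,-0.014,0.003,2.29],[0.0854,-0.038,-0.014,0.003,2.29],[0.0854,-0.038,-0.014,0.003,2.29],[0.0854,-0.038,-0.014,0.003,2.29],[0.0854,-0.038,-0.014,0.003,2.29],[0.0854,-0.038,-0.014,0.003,2.29],[0.0854,-0.038,-0.014,0.003,2.29],[0.0854,-0.038,-0.014,0.003,2.29],[0.0854,-0.038,-0.014,0.003,2.29],[0.0854,-0.038,-0.014,0.003,2.29],[0.0854,-0.038,-0.014,0.003,2.29]]' 30; python3 plan.py 591 -266 330 11.1 12
```

```text
t: 1.5
eef_pos: [0.5387, 0.212, 0.3689]
tool_rot: [0.0, 0.435, 0.9, 0.0]
contact_force: [0.8, 0.2, -0.1]
gripper_width: 1.002
grasp_force: 0.0
t 1.5 pos [538.7 212.  368.9] yaw 38.42 tilt [0.001 0.   ] grip 1.002 0.0 F [ 0.8  0.2 -0.1] q7 0.29
row mm [-38.1  -13.61   3.23] len 40.6 turn 2.276
```

```bash
python3 -m pendant '[[0.0854,-0.038,-0.014,0.003,2.28],[0.0854,-0.038,-0.014,0.003,2.28],[0.0854,-0.038,-0.014,0.003,2.28],[0.0854,-0.038,-0.014,0.003,2.28],[0.0854,-0.038,-0.014,0.003,2.28],[0.0854,-0.038,-0.014,0.003,2.28],[0.0854,-0.038,-0.014,0.003,2.28],[0.0854,-0.038,-0.014,0.003,2.28],[0.0854,-0.038,-0.014,0.003,2.28],[0.0854,-0.038,-0.014,0.003,2.28],[0.0854,-0.038,-0.013,0.003,2.28],[0.0854,-0.038,-0.013,0.003,2.28]]'; python3 plan.py 591 -266 230 11.1 4
```

```text
t: 2.5
eef_pos: [0.5882, -0.2664, 0.3327]
tool_rot: [0.0, 0.636, 0.772, 0.0]
contact_force: [0.2, -0.1, 0.7]
gripper_width: 1.003
grasp_force: 0.0
t 2.5 pos [ 588.2 -266.4  332.7] yaw 11.08 tilt [ 0.001 -0.   ] grip 1.003 0.0 F [ 0.2 -0.1  0.7] q7 0.75
row mm [-0.03  0.7  25.69] len 25.7 turn -0.004
```

```bash
python3 -m pendant '[[0.0854,0,0.001,0.027,0],[0.0854,0,0.001,0.027,0],[0.0854,0,0.001,0.027,0],[0.0854,0,0,0.027,0],[0.0854,0,0,0,0],[0.04,0,0,0,0],[0.04,0,0,0,0],[0.04,0,0,0,0],[0.04,0,0,0,0],[0.04,0,0,0,0],[0.04,0,0,0,0],[0.04,0,0,0,0]]' 35; python3 plan.py 595.2 212.8 360 22.75 16
```

```text
t: 3.5
eef_pos: [0.5918, -0.2645, 0.2268]
tool_rot: [0.002, 0.635, 0.772, 0.001]
contact_force: [-1.0, 0.5, 6.7]
gripper_width: 0.651
grasp_force: 38.0
t 3.5 pos [ 591.8 -264.5  226.8] yaw 11.16 tilt [ 0.003 -0.001] grip 0.651 38.0 F [-1.   0.5  6.7] q7 0.8
row mm [28.56  8.76 -8.35] len 31.0 turn -0.725
```

```bash
python3 -m pendant '[[0.04,0,0,-0.02,0],[0.04,0,0,-0.035,0],[0.04,0,0,-0.04,0],[0.04,0,0,-0.035,0],[0.04,0,0,-0.01,0],[0.04,0,0,0,0]]'; python3 plan.py 595.2 212.8 360 22.75 16
```

```text
t: 4.0
eef_pos: [0.5919, -0.2648, 0.3693]
tool_rot: [0.004, 0.635, 0.772, 0.002]
contact_force: [0.7, -0.1, -1.2]
gripper_width: 0.649
grasp_force: 37.5
t 4.0 pos [ 591.9 -264.8  369.3] yaw 11.15 tilt [ 0.008 -0.002] grip 0.649 37.5 F [ 0.7 -0.1 -1.2] q7 0.74
row mm [28.6   8.73  0.52] len 29.9 turn -0.725
```

```bash
python3 -m pendant '[[0.04,0.0285,0.0087,0,-0.725],[0.04,0.0285,0.0087,0,-0.725],[0.04,0.0285,0.0087,0,-0.725],[0.04,0.0285,0.0087,0,-0.725],[0.04,0.0285,0.0087,0,-0.725],[0.04,0.0285,0.0087,0,-0.725],[0.04,0.0285,0.0087,0,-0.725],[0.04,0.0285,0.0087,0,-0.725],[0.04,0.0285,0.0087,0,-0.725],[0.04,0.0285,0.0087,0,-0.725],[0.04,0.0285,0.0087,0,-0.725],[0.04,0.0285,0.0087,0,-0.725]]'; python3 -m pendant '[[0.04,0.0285,0.0087,0,-0.725],[0.04,0.0285,0.0087,0,-0.725],[0.04,0.0285,0.0087,0,-0.725],[0.04,0.0285,0.0087,0,-0.725],[0.04,0,0,0,0],[0.04,0,0,0,0],[0.04,0,0,0,0]]'
python3 plan.py 595.2 212.8 290 22.75 4
python3 - <<'E'
from h import *
im,d=bot.read_camera("top"); W=cloud("top",d); np.savez("top1.npz",im=im,d=d,W=W)
im2,d2=bot.read_camera("side"); W2=cloud("side",d2); np.savez("side1.npz",im=im2,d=d2,W=W2)
cv2.imwrite("pics/m1.png",np.clip(np.hstack([cv2.resize(im[180:340,130:310],(400,356)),cv2.resize(im2[100:400,200:500],(356,356))])*1.5,0,255).astype(np.uint8))
r=bot.trace("block","side"); print([(q["score"],q["at"],np.percentile(W2[q["mask"]&(d2>0)],[2,50,98],axis=0).round(3)) for q in r[:2]])
E
```

```text
t: 5.0
eef_pos: [0.6017, 0.0946, 0.3632]
tool_rot: [-0.001, 0.574, 0.819, -0.001]
contact_force: [0.6, -0.2, -0.8]
gripper_width: 0.649
grasp_force: 37.5
t: 5.58
eef_pos: [0.5938, 0.2115, 0.3635]
tool_rot: [-0.0, 0.554, 0.833, -0.001]
contact_force: [0.6, -0.7, -0.1]
gripper_width: 0.646
grasp_force: 37.5
t 5.58 pos [593.8 211.5 363.5] yaw 22.77 tilt [-0.002 -0.001] grip 0.646 37.5 F [ 0.6 -0.7 -0.1] q7 0.11
row mm [ 0.19  0.48 18.37] len 18.4 turn 0.005
[(0.72, [292.2, 226.3], array([[0.561, 0.191, 0.143],
       [0.587, 0.231, 0.197],
       [0.617, 0.242, 0.228]]))]
```

View pics/m1.png

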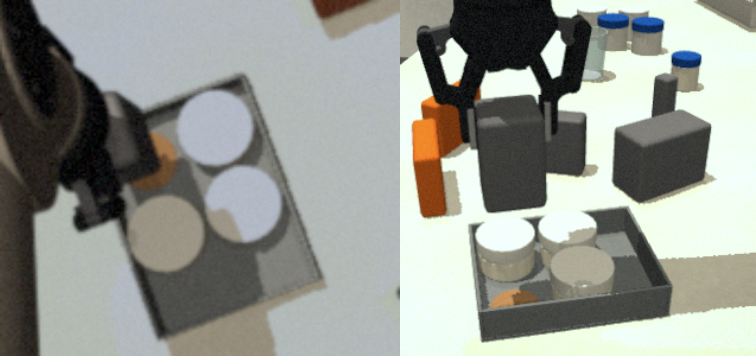

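The block is held upright above the orange disc, and the jars are undisturbed. Lowering now.

```bash
python3 -m pendant '[[0.04,0.001,0.002,0.025,0],[0.04,0,0,0.03,0],[0.04,0,0,0.02,0],[0.04,0,0,0.01,0],[0.04,0,0,0.008,0],[0.04,0,0,0.008,0],[0.04,0,0,0.008,0],[0.04,0,0,0.006,0],[0.04,0,0,0,0]]'; python3 plan.py 595.2 212.8 231 22.75 4
```

```text
t: 6.48
eef_pos: [0.5955, 0.2135, 0.2489]
tool_rot: [-0.0, 0.554, 0.833, -0.0]
contact_force: [-0.1, 0.3, -0.7]
gripper_width: 0.65
grasp_force: 37.5
t 6.48 pos [595.5 213.5 248.9] yaw 22.76 tilt [-0.001 -0.   ] grip 0.65 37.5 F [-0.1  0.3 -0.7] q7 0.15
row mm [-0.14 -0.14  4.49] len 4.5 turn 0.003
```

Inside with no contact so far.

```bash
python3 -m pendant '[[0.04,0,0,0.005,0],[0.04,0,0,0.005,0],[0.04,0,0,0.004,0],[0.04,0,0,0.003,0],[0.04,0,0,0.002,0],[0.04,0,0,0,0]]'; python3 plan.py 595.2 212.8 231 22.75 4
```

```text
t: 6.98
eef_pos: [0.5958, 0.2136, 0.231]
tool_rot: [-0.0, 0.554, 0.833, 0.0]
contact_force: [0.2, -1.0, 1.0]
gripper_width: 0.648
grasp_force: 37.5
t 6.98 pos [595.8 213.6 231. ] yaw 22.76 tilt [0. 0.] grip 0.648 37.5 F [ 0.2 -1.   1. ] q7 0.15
row mm [-0.12 -0.21 -0.01] len 0.2 turn 0.002
```

```bash
python3 -m pendant '[[0.04,0,0,0.001,0],[0.04,0,0,0.001,0],[0.04,0,0,0.001,0],[0.04,0,0,0,0]]'
```

```text
t: 7.32
eef_pos: [0.5958, 0.2135, 0.2308]
tool_rot: [-0.0, 0.554, 0.833, 0.0]
contact_force: [-10.1, -2.8, 26.3]
gripper_width: 0.654
grasp_force: 40.5
```

It is on the floor at the expected height. Releasing and lifting.

```bash
python3 -m pendant '[[0.04,0,0,-0.002,0],[0.0854,0,0,0,0],[0.0854,0,0,0,0],[0.0854,0,0,0,0],[0.0854,0,0,0,0],[0.0854,0,0,-0.01,0],[0.0854,0,0,-0.03,0],[0.0854,0,0,-0.04,0],[0.0854,0,0,-0.04,0],[0.0854,0,0,0,0]]'; python3 plan.py 630.6 -84.4 350 88.3 12
```

```text
t: 8.15
eef_pos: [0.5984, 0.2138, 0.3586]
tool_rot: [0.004, 0.554, 0.833, 0.006]
contact_force: [2.1, -0.3, -0.3]
gripper_width: 1.004
grasp_force: 0.0
t 8.15 pos [598.4 213.8 358.6] yaw 22.72 tilt [0.012 0.006] grip 1.004 0.0 F [ 2.1 -0.3 -0.3] q7 0.11
row mm [-18.13 -19.19   0.61] len 26.4 turn -5.465
```

```bash
python3 -m pendant '[[0.0854,-0.018,-0.019,0,-5.46],[0.0854,-0.018,-0.019,0,-5.46],[0.0854,-0.018,-0.019,0,-5.46],[0.0854,-0.018,-0.019,0,-5.46],[0.0854,-0.018,-0.019,0,-5.46],[0.0854,-0.018,-0.019,0,-5.46],[0.0854,-0.018,-0.019,0,-5.46],[0.0854,-0.018,-0.019,0,-5.46],[0.0854,-0.018,-0.019,0,-5.46],[0.0854,-0.018,-0.019,0,-5.46],[0.0854,-0.018,-0.019,0,-5.46],[0.0854,-0.018,-0.019,0,-5.46]]'; python3 -m pendant '[[0.0854,0,0,0,0],[0.0854,0,0,0,0]]';  python3 plan.py 630.6 -84.4 225 88.3 5
python3 - <<'E'
from h import *
im,d=bot.read_camera("top"); W=cloud("top",d)
im2,d2=bot.read_camera("side"); 
cv2.imwrite("pics/m2.png",np.clip(np.hstack([cv2.resize(im[180:340,130:310],(400,356)),cv2.resize(im2[160:400,200:440],(356,356))])*1.5,0,255).astype(np.uint8))
box=(W[...,0]>.5)&(W[...,0]<.7)&(W[...,1]>.13)&(W[...,1]<.3)
P=W[box&(W[...,2]>.08)&(W[...,2]<.12)]; print(cv2.minAreaRect((P[:,:2]*1000).astype(np.float32)),np.percentile(P[:,2],[5,50,95]))
hs=(W[...,0]>.55)&(W[...,0]<.7)&(W[...,1]>-.13)&(W[...,1]<-.04)&(W[...,2]>.08)&(W[...,2]<.1); P=W[hs]; print(len(P), cv2.minAreaRect((P[:,:2]*1000).astype(np.float32)) if len(P) else 0)
E
```

```text
t: 9.15
eef_pos: [0.6281, -0.0838, 0.3502]
tool_rot: [0.0, 0.013, 1.0, -0.0]
contact_force: [0.4, 0.7, 0.3]
gripper_width: 0.997
grasp_force: 0.0
t: 9.32
eef_pos: [0.6283, -0.084, 0.3498]
tool_rot: [0.0, 0.017, 1.0, -0.0]
contact_force: [-0.3, 0.3, -0.4]
gripper_width: 1.002
grasp_force: 0.0
t 9.32 pos [628.3 -84.  349.8] yaw 88.06 tilt [ 0.    -0.001] grip 1.002 0.0 F [-0.3  0.3 -0.4] q7 1.64
row mm [-0.45 -0.06 24.97] len 25.0 turn -0.048
((595.0147705078125, 211.3852996826172), (56.81764602661133, 54.658058166503906), 22.24286651611328) [0.08887276 0.09462885 0.09762211]
6 ((583.8997192382812, -67.25657653808594), (9.42640495300293, 0.2694912850856781), 1.1262199878692627)
```

View pics/m2.png

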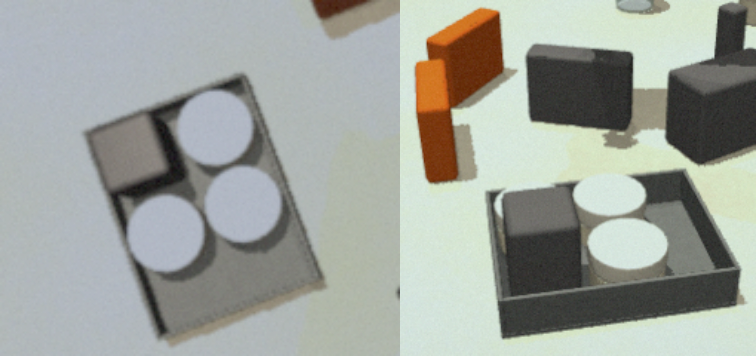

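The block is home: upright, top at 94.6 mm, centre within 2 mm. Now the bar.

```bash
python3 -m pendant '[[0.0854,-0.002,0,0.03,-0.2],[0.0854,0,0,0.03,0],[0.0854,0,0,0.03,0],[0.0854,0,0,0.032,0],[0.0854,0,0,0,0],[0.02,0,0,0,0],[0.02,0,0,0,0],[0.02,0,0,0,0],[0.02,0,0,0,0],[0.02,0,0,0,0],[0.02,0,0,0,0],[0.02,0,0,0,0]]'; python3 -m pendant '[[0.02,0,0,0,0],[0.02,0,0,0,0],[0.02,0,0,-0.02,0],[0.02,0,0,-0.035,0],[0.02,0,0,-0.04,0],[0.02,0,0,-0.035,0],[0.02,0,0,0,0]]'; python3 plan.py 491.5 131.5 360 22.75 12
```

```text
t: 10.42
eef_pos: [0.6308, -0.0825, 0.2297]
tool_rot: [0.002, 0.013, 1.0, -0.0]
contact_force: [-0.8, 0.0, 6.9]
gripper_width: 0.399
grasp_force: 35.0
t: 11.0
eef_pos: [0.6322, -0.0827, 0.3663]
tool_rot: [0.007, 0.014, 1.0, -0.0]
contact_force: [1.2, -0.5, 0.5]
gripper_width: 0.397
grasp_force: 35.0
t 11.0 pos [632.2 -82.7 366.3] yaw 88.45 tilt [ 0.013 -0.   ] grip 0.397 35.0 F [ 1.2 -0.5  0.5] q7 1.64
row mm [20.45  9.54  0.36] len 22.6 turn 5.475
```

```bash
python3 -m pendant '[[0.02,0.0205,0.0095,0,5.47],[0.02,0.0205,0.0095,0,5.47],[0.02,0.0205,0.0095,0,5.47],[0.02,0.0205,0.0095,0,5.47],[0.02,0.0205,0.0095,0,5.47],[0.02,0.0205,0.0095,0,5.47],[0.02,0.0205,0.0095,0,5.47],[0.02,0.0205,0.0095,0,5.47],[0.02,0.0205,0.0095,0,5.47],[0.02,0.0205,0.0095,0,5.47],[0.02,0.0205,0.0095,0,5.47],[0.02,0.0205,0.0095,0,5.47]]'; python3 -m pendant '[[0.02,0,0,0,0],[0.02,0,0,0,0],[0.02,0,0,0,0]]'; python3 plan.py 491.5 131.5 233.7 22.75 1
python3 - <<'E'
from h import *
im,d=bot.read_camera("top"); im2,d2=bot.read_camera("side"); W2=cloud("side",d2)
cv2.imwrite("pics/m3.png",np.clip(np.hstack([cv2.resize(im[180:340,130:310],(400,356)),cv2.resize(im2[100:400,200:500],(356,356))])*1.5,0,255).astype(np.uint8))
for q in bot.trace("bar","side")[:4]: print(q["score"],q["at"],np.percentile(W2[q["mask"]&(d2>0)],[2,50,98],axis=0).round(3).tolist())
E
```

```text
t: 12.0
eef_pos: [0.4875, 0.1328, 0.358]
tool_rot: [-0.0, 0.555, 0.832, 0.0]
contact_force: [0.6, 0.2, -0.4]
gripper_width: 0.394
grasp_force: 35.0
t: 12.25
eef_pos: [0.4882, 0.1313, 0.3578]
tool_rot: [0.0, 0.553, 0.833, -0.0]
contact_force: [-1.2, 0.2, -0.2]
gripper_width: 0.396
grasp_force: 35.0
t 12.25 pos [488.2 131.3 357.8] yaw 22.9 tilt [ 0. -0.] grip 0.396 35.0 F [-1.2  0.2 -0.2] q7 0.11
row mm [ -1.05   3.08 124.11] len 124.2 turn 0.152
0.9 [224.2, 240.1] [[0.729, -0.028, 0.007], [0.749, 0.066, 0.075], [0.791, 0.076, 0.091]]
0.81 [405.8, 223.1] [[0.452, 0.087, 0.133], [0.478, 0.179, 0.185], [0.519, 0.19, 0.22]]
0.73 [243.8, 194.3] [[0.763, -0.191, 0.007], [0.781, -0.128, 0.063], [0.814, -0.084, 0.091]]
```

View pics/m3.png

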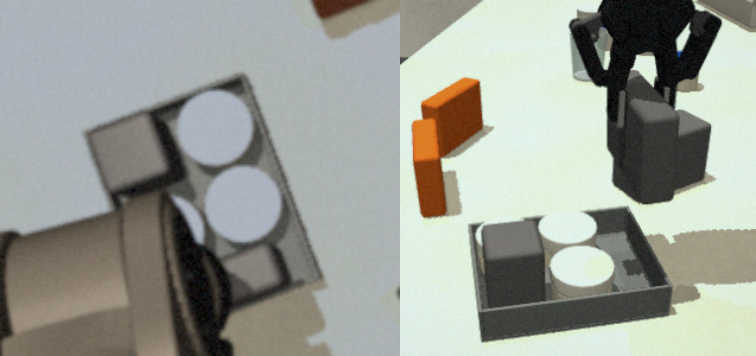

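The bar is held upright over the slot and aligned. Lowering.

```bash
python3 -m pendant '[[0.02,-0.001,0.003,0.02,0.15],[0.02,0,0,0.03,0],[0.02,0,0,0.025,0],[0.02,0,0,0.01,0],[0.02,0,0,0.008,0],[0.02,0,0,0.006,0],[0.02,0,0,0.006,0],[0.02,0,0,0,0]]'; python3 plan.py 491.5 131.5 233.7 22.75 1
```

```text
t: 13.07
eef_pos: [0.4914, 0.1316, 0.2524]
tool_rot: [-0.0, 0.554, 0.832, -0.0]
contact_force: [1.1, -1.0, -0.6]
gripper_width: 0.393
grasp_force: 40.3
t 13.07 pos [491.4 131.6 252.4] yaw 22.66 tilt [-0.001 -0.   ] grip 0.393 40.3 F [ 1.1 -1.  -0.6] q7 0.17
row mm [-1.500e-01  1.000e-02  1.872e+01] len 18.7 turn -0.091
```

```bash
python3 -m pendant '[[0.02,0,0,0.006,0],[0.02,0,0,0.005,0],[0.02,0,0,0.003,0],[0.02,0,0,0.003,0],[0.02,0,0,0.002,0],[0.02,0,0,0.001,0],[0.02,0,0,0,0]]'
```

```text
t: 13.65
eef_pos: [0.4911, 0.1319, 0.2333]
tool_rot: [-0.001, 0.554, 0.832, -0.0]
contact_force: [-4.2, -0.8, 12.1]
gripper_width: 0.395
grasp_force: 40.3
```

```bash
python3 -m pendant '[[0.02,0,0,-0.001,0],[0.07,0,0,0,0],[0.07,0,0,0,0],[0.07,0,0,0,0],[0.07,0,0,0,0],[0.07,0,0,-0.01,0],[0.07,0,0,-0.03,0],[0.07,0,0,-0.04,0],[0.07,0,0,-0.04,0],[0.07,-0.04,0,0,0],[0.07,-0.04,0,0,0],[0.07,-0.04,0,0,0]]';  python3 -m pendant '[[0.07,-0.04,0,0,0],[0.07,-0.04,0,0,0],[0.07,-0.04,0,0,0],[0.07,0,0,0,0],[0.07,0,0,0,0],[0.07,0,0,0,0]]'
python3 - <<'E'
from h import *
im,d=bot.read_camera("top"); W=cloud("top",d)
im2,d2=bot.read_camera("side"); 
cv2.imwrite("pics/m4.png",np.clip(np.hstack([cv2.resize(im[180:340,130:310],(400,356)),cv2.resize(im2[160:400,220:460],(356,356))])*1.5,0,255).astype(np.uint8))
box=(W[...,0]>.4)&(W[...,0]<.7)&(W[...,1]>.04)&(W[...,1]<.3)
n,l,st,ce=cv2.connectedComponentsWithStats((box&(W[...,2]>.08)&(W[...,2]<.12)).astype(np.uint8))
a=np.radians(202.75)
for i in range(1,n):
    if st[i,4]<60: continue
    P=W[l==i]; r=cv2.minAreaRect((P[:,:2]*1000).astype(np.float32)); v=np.array(r[0])-[556.1,158.6]
    A=np.c_[P[:,:2],np.ones(len(P))]; s=np.linalg.lstsq(A,P[:,2],rcond=None)[0]
    print(r,np.median(P[:,2]),"in tray",v@[np.cos(a),np.sin(a)],v@[-np.sin(a),np.cos(a)],"slope",s[:2])
E
```

```text
t: 14.65
eef_pos: [0.5382, 0.0208, 0.3557]
tool_rot: [0.001, 0.553, 0.833, 0.001]
contact_force: [1.1, 0.4, 0.1]
gripper_width: 0.818
grasp_force: 0.0
t: 15.15
eef_pos: [0.5838, -0.0889, 0.3539]
tool_rot: [-0.0, 0.554, 0.832, 0.0]
contact_force: [-0.9, -0.1, 0.0]
gripper_width: 0.819
grasp_force: 0.0
((594.5977172851562, 211.2487335205078), (56.00823974609375, 54.83958435058594), 23.448314666748047) 0.0946281463206651 in tray -55.86247465614171 -33.66522393766578 slope [0.01717859 0.03117999]
((489.388916015625, 131.88671875), (34.378963470458984, 118.79910278320312), 23.171676635742188) 0.09450744712320298 in tray 71.8513451522421 -1.1628935141763161 slope [-0.00014652  0.00257049]
```

View pics/m4.png

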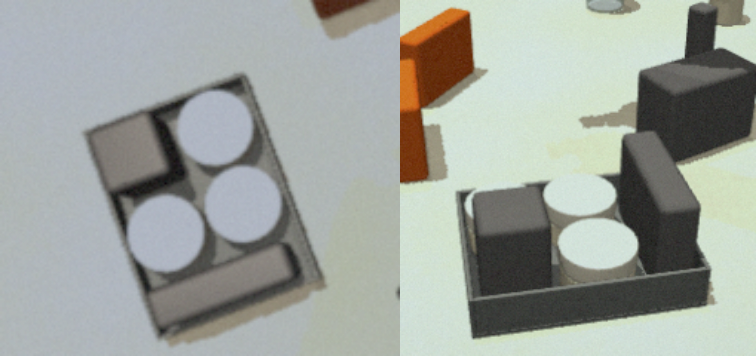

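Both pieces are home, upright and at rest, and the gripper is clear.

```bash
python3 -c "
from station import bot
print(bot.hand_in())"
```

```text
the job is handed in; nothing more can be done
None
```

I handed the job in at about 15 s: the square block is in the empty jar place and the slim bar is in the slot, both upright on the tray floor and within about 2 mm of centre by the last top-camera measurement; no verdict came back.

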